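Free the eccentric lock and dock the dye canister

ROBOT

A 6-joint arm with a two-finger parallel gripper is mounted at the origin on the work surface. World frame = base frame: x ahead of the robot, y to its left, z up, the work surface at z = 0. Lengths are in m, angles in rad, forces in N, time in s.
With the tool pointing down it reaches from about 0.325 to 0.9 m from the base axis. Payload 3.5 kg.
Tool frame: the origin (TCP) lies at the very end of the fingers, on their centre line; the grasp point (between the pads) lies 19 mm behind it; z points along the fingers, y is the direction in which the jaws open and shut (so a half turn about z gives the same grasp; the last joint's range is limited). The gripper opens to 85 mm and grips with 20 to 120 N. Pads are 22 mm wide; open, the fingers measure 114 mm over their backs; the gripper's body (76 mm by 85 mm) begins 54 mm behind the grasp point. The pads swing forward as they close: fully open they stand 13 mm farther back than shut.
Start: joints at [1.202, 0.276, -0.026, 1.268, 0, 1.467], TCP at [0.164, 0.603, 0.231] pointing down, gripper open.
Joint ranges: [-3.12, 3.12], [-0.85, 1.88], [-1.08, 1.24], [-1.95, 2.15], [-1.57, 1.53], [-3.14, 3.14]. Speed limits (rad/s): [2.57, 2.57, 3.14, 3.14, 3.14, 3.14].

INTERFACE

Orientations are given as a unit quaternion [w, x, y, z].
In Python, from bench import env gives the robot as it stands.
- The arm moves only by the tool move_arm, never from a script. Its argument "commands" is a list of rows, each a list of 4 numbers: the shift along the tool's x, y, z in cm, then the turn about the tool's z in rad. A call has 1 to 20 rows; each row is the pose to reach, as a shift and turn from the pose commanded when the call began, along the tool's axes at that moment; what a row does not reach only later rows make up. A row lasts 1/10 s, in which the tool goes at most 50 mm and 8.59 degrees, less where a joint would pass 70% of its speed; a pose out of reach is approached as far as the arm can. A call with a gripper value outside its range is refused whole. "gripper" is the closure in counts, from 0 (fully open) to 255 (shut), set as the call begins (left out, the last holds). The fingers move at their own pace and stop on an object; "newtons" is the grip in N (left out, the last holds). Time passes only in rows, so rows that repeat a pose let the fingers close. It gives the time, the measured TCP pose, the force and the opening at its end, in the units of the state.
- env.read_state(): the state, without advancing time (a new reading comes with each control period).
- env.grab_frame(name): name is "scene" or "top"; returns a dict with "image" (384x512x3 uint8, red, green, blue), "range_z" (384x512 float32, m along the optical axis (not along the pixel's ray), 0 where there is no reading), "fovy" (degrees; the focal length in pixels is half the picture's height over the tangent of half this angle, whatever the lens; pixels are square), "cx", "cy" (the principal point, pixels), "T" (4x4, takes a point from camera to world coordinates). Camera axes: x right, y down, z forward; pixel columns grow to the right and rows downward; lengths in m; the calibration is good to about 2 mm. A picture is of the moment at which its call begins.
- env.hand_in(): hands the job in, once; it reports no verdict.
The state is a dict: "clock": time; "joint_pos": joint angles; "joint_velocities": joint speeds; "joint_efforts": joint torques, N m; "eef_pos": TCP position; "tcp_rot": TCP orientation; "force": force on the tool from outside, world axes, zero at the start; "wrist_torque": the same for the moment, N m; "grip_width": finger opening in m.
Only numpy, scipy, OpenCV 4.12 (cv2) and the standard library are available. Lean on these libraries where they do the work, as an engineer would, in place of code of your own. Each camera call takes 0.05 s, during which the arm holds its last target. There are 200 camera calls.

TASK

On the blue charging dock, push the upright red peg of the cam handle round with the fingertips until the cam stands at its low point, with the red handle lying in line with the white line on the black deck. Only then push the slide forward by its upright yellow plate until it is fully home against the grey valve head, and come clear. The green canister rides in the slide's cradle: neither touch nor lift it, and leave every other loose thing where it is.

Things in the scene. Friction and masses are not known exactly. Their poses are not given: they have to be found in the camera images.
- dock: fixed charging dock: blue box 300 (x) x 280 (y) x 45 high with a black deck on top; origin at the centre of its underside, on the bench. Its +x is the slide's forward direction (roughly away from the robot), +y its left, z up. The slide runs along its x at y = +60. A grey valve head 100 high with a brass nozzle stands on the deck at x = 62 to 104, y = 15 to 105
- cam (a joint): cam angle in rad: 0 = low point (handle points to the dock's -x, in line with the white line), positive = anticlockwise seen from above. Starts at 1.0 to 1.9 (handle out to the dock's right, -y), so turn it clockwise. Range -0.6 to 2.0, no stop at the low point; stiff by friction, 0.42 N m (5 N at the peg), stays where left. Steel disc cam: away from the low point it bars the way of the slide's brass follower bar
- cam_pivot (a point): point on the cam's upright pivot axis, on top of the hub, 77 above the bench (dock x 0, y -40)
- index_line (a point): middle of the white line on the black deck, 50 x 10, along the dock's x, 123 from the pivot axis towards the dock's -x; the red handle points along it when the cam is low
- cam_peg (a point): centre of the top of the upright red peg at the end of the red handle: peg 16 in diameter, 48 tall, its top 125 above the bench, its axis 85 from the pivot axis. The handle bar under it is 18 wide and its top is 77 above the bench; fingers pushing the peg must keep their tips above that
- slide (a joint): travel of the follower slide in m: 0 = back (start), 0.060 = fully home at its end stop. It resists with about 3 N of friction and stays where it is left
- slide_push (a point): middle of the top edge of the rear (-x) face of the slide's yellow push plate: plate 70 wide (y), 10 thick, 70 tall, its top 119 above the bench; push this face towards the dock's +x. The face starts 115 behind the dock's centre, and the black deck, 45 above the bench, reaches 35 further behind it
- slide_seat (a point): middle of the floor of the slide's cradle, a grey open tray 62 x 62 x 28 high with 4 walls, floor 65 above the bench
- canister: dye canister with a green label and white top, 52 in diameter, 85 tall, 0.3 kg, standing loose in the cradle (1 mm of play all round), top 150 above the bench; origin at the centre of its underside, 65 ahead (+x) of the rear face of the push plate. It travels with the slide and is not to be touched or lifted
- coupler: small brass coupler, 26 in diameter, 34 tall, standing loose on the deck's far right part; origin at the centre of its underside. Bystander
- spare_can: spare canister with an orange label and white top, 52 in diameter, 85 tall, standing on the bench left of the dock; origin under its centre. Bystander
- oil_bottle: green oil bottle with a yellow label and black cap, 62 in diameter, 150 tall, on the bench left of the dock; origin under its centre. Bystander
- spray_can: red-labelled spray can, 56 in diameter, 140 tall, on the bench left of the dock; origin under its centre. Bystander
- wrench: wrench lying on the bench right of the dock; origin under its middle. Bystander
- screwdriver: screwdriver lying on the bench right of the dock; origin under its middle. Bystander
- parts_dish: round steel dish, 90 in diameter, 35 tall, on the bench to the right front; origin under its centre. Bystander

How it is judged:
On the way, in this order (a step that is already met when the one before it is completed fails the run):
1. the cam stands at its low point (within 0.3 rad) while the slide is still back (less than 10 mm of travel) (value of joint cam between -0.3 and 0.3 rad and value of joint slide below 0.01 m), for 0.2 s.
2. the slide has been pushed fully home (within 3 mm of its stop) (value of joint slide above 0.057 m), for 0.2 s.
At the end, for the whole second after the job is handed in: the cam is within 0.3 rad of its low point, the slide within 3 mm of its stop (travel 60 mm), and the canister stands upright (within 0.12 rad) at rest in its cradle (within 10 mm of the seat sideways, 8 mm in height) (value of joint cam between -0.3 and 0.3 rad and value of joint slide above 0.057 m and angle between canister's own z axis and vertical below 0.12 rad and horizontal distance between canister and slide_seat below 0.01 m and z of canister in the frame of slide_seat below 0.008 m and linear speed of canister below 0.02 m/s and velocity of joint cam between -0.05 and 0.05 rad/s and velocity of joint slide below 0.01 m/s); the robot touches nothing.
It fails at once if the slide is pushed forward (10 mm or more) while the cam is over 0.4 rad from its low point (value of joint slide above 0.01 m and (value of joint cam above 0.4 rad or value of joint cam below -0.4 rad)).
It fails at once if the canister is touched by the robot (contact force between any of the fingers, the arm and canister above 1 N).
It fails at once if the canister is lifted or tipped out of its cradle (z of canister in the frame of slide_seat above 0.015 m or angle between canister's own z axis and vertical above 0.3 rad).
It fails at once if a bystander is moved more than 25 mm (distance of any of coupler, spare_can, oil_bottle, spray_can, wrench, screwdriver, parts_dish from where it was at the start of the episode above 0.025 m).
It also fails if it takes over 54 s, if anything falls off the work surface, if the arm or the gripper's body presses on something with over 40 N, if the wrist force passes 120 N, or if a joint passes its speed limit or range.

## Working session

There is one attempt and no reset: what is moved stays moved. The work goes in short steps, Python scripts to look and compute and a tool call to move; the robot and the scene stay as the last step left them, time stands still between calls to the robot, and variables do not carry over. Pictures are saved under pics/ and viewed, about 8 in all and at most 12, crops included, and the job is handed in when it is done.

Besides the shell and the picture viewer there is one more tool, called after "Emit:" as a command line: name --pt "numbers of a row" for each row, then --argument value for the rest. move_arm: Moves the arm, as the interface text tells. Its arguments: {"type":"object","properties":{"commands":{"type":"array","items":{"type":"array","items":{"type":"number"}}},"gripper":{"type":"number"},"newtons":{"type":"number"}},"required":["commands"]}

```bash
mkdir -p pics; cat > h.py <<'E'
import numpy as np, cv2
from bench import env
def grab(n):
    f=env.grab_frame(n); return f
def pts(f):
    im=f["image"];z=f["range_z"];h,w=z.shape
    fl=h/2/np.tan(np.radians(f["fovy"])/2)
    u,v=np.meshgrid(np.arange(w),np.arange(h))
    P=np.stack([(u-f["cx"])/fl*z,(v-f["cy"])/fl*z,z],-1)
    W=P@f["T"][:3,:3].T+f["T"][:3,3]; W[z==0]=np.nan
    return W
E
python3 - <<'E'
from h import *
ims=[]
for n in("top","scene"):
    f=grab(n); cv2.imwrite(f"pics/{n}0.png",f["image"][:,:,::-1]); np.savez(f"{n}0.npz",im=f["image"],W=pts(f)); print(n,f["T"].round(3).tolist(),f["fovy"])
print(env.read_state())
E
```

```text
top [[-0.02, -0.999, 0.042, 0.526], [-1.0, 0.021, 0.014, -0.106], [-0.015, -0.041, -0.999, 1.121], [0.0, 0.0, 0.0, 1.0]] 57.99725012289628
scene [[0.543, 0.719, -0.434, 0.988], [0.84, -0.455, 0.296, -0.367], [0.016, -0.525, -0.851, 0.919], [0.0, 0.0, 0.0, 1.0]] 52.67366090068829
{'clock': 0.1, 'joint_pos': array([ 1.20157719e+00,  2.77090700e-01, -2.77463728e-02,  1.26800465e+00,
        1.89165116e-05,  1.46742776e+00]), 'joint_velocities': array([ 9.98998402e-05, -1.14920362e-03,  6.33758883e-03, -1.66992387e-03,
       -2.04695087e-03,  4.61484539e-04]), 'joint_efforts': array([-6.89438889e-05, -4.46708107e+01,  2.96128464e+01,  8.43245914e-03,
       -9.63604202e-05, -6.32774515e-06]), 'eef_pos': array([0.16393492, 0.60238406, 0.23024931]), 'tcp_rot': array([-2.48609718e-04,  1.32534123e-01,  9.91177916e-01, -9.92063625e-04]), 'force': array([-0.05343456,  0.54643765,  0.32444535]), 'wrist_torque': array([-0.00907515,  0.00819574, -0.00852007]), 'grip_width': 0.08517566329015734}
```

View pics/top0.png

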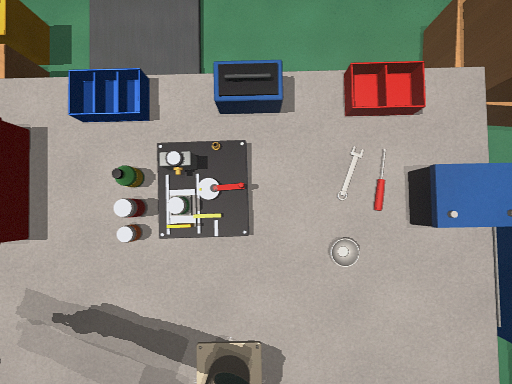

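View pics/scene0.png

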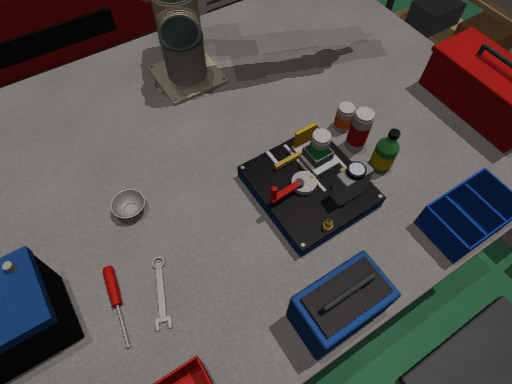

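The top view shows the dock at columns 158–248 and rows 141–238, with the pivot near (208,188), the peg near (241,186) and the white line near (216,228). The yellow plate is near (178,226), and the brass follower bar is near (207,215). The bystanders sit left of the dock (columns 113–140) and well to its right.

```bash
python3 - <<'E'
from h import *
for n in("top","scene"):
    d=np.load(f"{n}0.npz"); im=d["im"];W=d["W"]; hsv=cv2.cvtColor(im,cv2.COLOR_RGB2HSV).astype(int);H,S,V=[hsv[...,i] for i in range(3)]
    box=(W[...,0]>.25)&(W[...,0]<.72)&(W[...,1]<.25)&(W[...,1]>-.2)
    def st(nm,m):
        m=m&box
        if m.sum(): print(n,nm,m.sum(),np.nanmedian(W[m],0).round(4),np.nanmin(W[m],0).round(3),np.nanmax(W[m],0).round(3))
    red=((H<6)|(H>174))&(S>170)&(V>80); st("redpeg",red&(W[...,2]>.115)); st("redbar",red&(W[...,2]>.068)&(W[...,2]<.085))
    yel=(H>18)&(H<34)&(S>130)&(V>100); st("plate",yel&(W[...,2]>.1)&(W[...,2]<.13));
    m=yel&(W[...,2]>.1)&(W[...,2]<.13)&box&(W[...,0]<.5)
    if m.sum()>5:
        r=cv2.fitLine(W[m][:,:2].astype(np.float32),cv2.DIST_L2,0,.01,.01).ravel(); print("plate line",r)
    white=(S<40)&(V>150); deck=(abs(W[...,2]-.047)<.01); st("white45",white&deck)
    hub=(S<40)&(V>150)&(abs(W[...,2]-.077)<.006); st("hub",hub)
    m=deck&box
    if n=="top":
        c=W[m][:,:2].astype(np.float32); r=cv2.minAreaRect(c); print("deck",r, cv2.boxPoints(r))
        # white components on deck
        k,l,s,c=cv2.connectedComponentsWithStats((white&box&(W[...,2]<.085)).astype(np.uint8))
        for i in range(1,k):
            if s[i,4]>15: print(s[i],np.nanmedian(W[l==i],0).round(4))
    can=white&(W[...,2]>.14)&(W[...,2]<.16); st("cantop",can)
f=cv2.imread("pics/top0.png")[130:250,100:260]; g=cv2.imread("pics/scene0.png")[90:260,220:410]
cv2.imwrite("pics/z.png",np.hstack([cv2.resize(f,None,fx=3,fy=3,interpolation=2)[:350],cv2.resize(g[:175],(320,350))[:350]])[:, :800])
E
```

```text
top redpeg 20 [ 0.5926 -0.0545  0.124 ] [ 0.587 -0.06   0.12 ] [ 0.598 -0.049  0.128]
top redbar 125 [ 0.5908 -0.0129  0.0769] [ 0.582 -0.061  0.071] [0.602 0.021 0.081]
top plate 118 [0.4807 0.1301 0.1179] [0.474 0.096 0.107] [0.65  0.163 0.123]
plate line [ 0.01242911 -0.99992275  0.47815853  0.127373  ]
top white45 373 [0.5184 0.104  0.0493] [ 0.444 -0.06   0.039] [0.635 0.205 0.057]
top hub 3 [0.5854 0.0419 0.0772] [0.564 0.036 0.073] [0.601 0.157 0.077]
deck ((0.5802414417266846, 0.07100041955709457), (0.28200191259384155, 0.28053244948387146), 0.6348759531974792) [[ 0.43769497  0.20969567]
 [ 0.44080335 -0.07081955]
 [ 0.7227879  -0.06769483]
 [ 0.71967953  0.21282038]]
[  150   148   141   148 11298] [ 0.3797 -0.0577 -0.0006]
[149 151   9  48 291] [ 6.458e-01  2.358e-01 -4.000e-04]
[166 175  30  39 273] [0.5786 0.141  0.059 ]
[196 174  23  40 382] [0.5886 0.0589 0.0636]
[166 207  30  19 249] [0.4964 0.1441 0.0595]
[197 218   3  16  36] [0.4732 0.0842 0.0496]
[214 220   4  16  59] [0.4689 0.0299 0.0453]
[167 228   3   7  19] [0.4597 0.1777 0.0506]
top cantop 497 [0.6562 0.1329 0.1492] [0.516 0.09  0.14 ] [0.692 0.175 0.16 ]
scene redpeg 27 [ 0.595  -0.0526  0.1235] [ 0.589 -0.06   0.121] [ 0.602 -0.047  0.127]
scene redbar 160 [ 0.5941 -0.0124  0.0762] [ 0.583 -0.06   0.072] [0.604 0.033 0.081]
scene plate 82 [0.4809 0.131  0.1176] [0.474 0.096 0.107] [0.637 0.164 0.123]
plate line [0.00207825 0.99999785 0.47958064 0.1300957 ]
scene white45 119 [0.5173 0.0851 0.0495] [ 0.443 -0.058  0.041] [0.636 0.185 0.057]
scene cantop 325 [0.5527 0.1327 0.1509] [0.517 0.11  0.146] [0.689 0.155 0.16 ]
```

View pics/z.png

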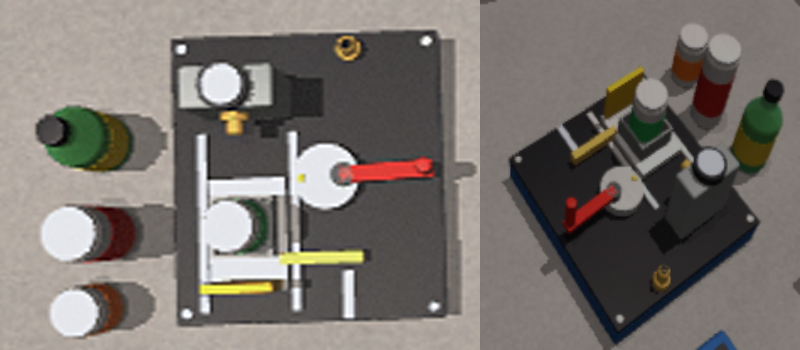

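Pivot ≈ (0.590, 0.031), peg ≈ (0.5935, -0.0535), so the cam is at about 1.6 rad. The plate's rear face is at x ≈ 0.474, y ≈ 0.131. My plan is to straddle the peg with partly open fingers and lead it round the arc. First I move above it.

Emit:
move_arm --pt "-58.7 -52 0 -1.87" --pt "-58.7 -52 0 -1.87" --pt "-58.7 -52 0 -1.87" --pt "-58.7 -52 0 -1.87" --pt "-58.7 -52 0 -1.87" --pt "-58.7 -52 0 -1.87" --pt "-58.7 -52 0 -1.87" --pt "-58.7 -52 0 -1.87" --pt "-58.7 -52 0 -1.87" --pt "-58.7 -52 0 -1.87" --pt "-58.7 -52 0 -1.87" --pt "-58.7 -52 0 -1.87" --pt "-58.7 -52 0 -1.87" --pt "-58.7 -52 0 -1.87" --pt "-58.7 -52 0 -1.87" --pt "-58.7 -52 0 -1.87" --pt "-58.7 -52 0 -1.87" --pt "-58.7 -52 0 -1.87" --pt "-58.7 -52 0 -1.87" --pt "-58.7 -52 0 -1.87" --gripper 130 --newtons 20

```text
clock: 2.1
eef_pos: [0.593, -0.0521, 0.2308]
tcp_rot: [0.0, 0.719, -0.695, -0.001]
force: [-0.6, 0.2, -0.1]
grip_width: 0.0419
```

```bash
cat >> h.py <<'E'
from scipy.spatial.transform import Rotation as R
PIV=np.array([.590,.031]); YAW=.011
def tool():
    s=env.read_state(); q=s["tcp_rot"]; Rm=R.from_quat([q[1],q[2],q[3],q[0]]).as_matrix(); return s,Rm
def rel(Rm,p0,p,yaw): # target p, tool-y yaw
    y0=np.arctan2(Rm[1,1],Rm[0,1]); d=Rm.T@(np.array(p)-p0)*100; t=-(yaw-y0); t=(t+np.pi)%(2*np.pi)-np.pi
    return [round(float(v),1) for v in d]+[round(float(t),2)]
def onarc(th,z,off=0):
    a=th+YAW; return [PIV[0]-.085*np.cos(a),PIV[1]-.085*np.sin(a),z], a+np.pi/2
E
python3 - <<'E'
from h import *
s,Rm=tool(); print(s["clock"],s["eef_pos"],s["grip_width"],Rm.round(3).tolist(),s["joint_pos"].round(2))
print(rel(Rm,s["eef_pos"],[.5935,-.0535,.088],1.61+np.pi/2))
E
```

```text
2.1 [ 0.59301257 -0.05214314  0.23075371] 0.04191097865618145 [[0.034, -0.999, -0.002], [-0.999, -0.034, 0.001], [-0.001, 0.002, -1.0]] [-0.2   0.23 -0.09  1.25  0.   -1.8 ]
[0.1, -0.1, 14.3, -0.01]
```

Emit:
move_arm --pt "0.1 0 3 0" --pt "0.1 0 6 0" --pt "0.1 0 9 0" --pt "0.1 0 11 0" --pt "0.1 0 12.5 0" --pt "0.1 0 13.5 0" --pt "0.1 0 14.2 0" --pt "0.1 0 14.2 0"

```text
clock: 2.9
eef_pos: [0.5937, -0.0535, 0.089]
tcp_rot: [0.0, 0.719, -0.695, -0.0]
force: [0.2, 0.2, 0.5]
grip_width: 0.0421
```

```bash
python3 - <<'E'
from h import *
f=grab("scene"); cv2.imwrite("pics/s1.png",cv2.resize(f["image"][90:260,210:410,::-1],None,fx=4,fy=4,interpolation=2)[:600,:800])
s,Rm=tool(); print(s["clock"],s["eef_pos"],s["force"].round(1))
for th in np.linspace(1.6,0,17)-.0:
    p,y=onarc(th,s["eef_pos"][2]); print(rel(Rm,s["eef_pos"],p,y),end=",")
E
```

```text
2.95 [ 0.59426255 -0.05375075  0.08968922] [ 0.  -0.7 -0.3]
[0.0, 0.1, -0.0, -0.01],[-0.0, 0.9, -0.0, 0.09],[-0.1, 1.8, -0.0, 0.19],[-0.3, 2.6, -0.0, 0.29],[-0.6, 3.4, -0.0, 0.39],[-1.0, 4.2, -0.0, 0.49],[-1.4, 4.9, -0.0, 0.59],[-1.9, 5.6, -0.0, 0.69],[-2.5, 6.2, -0.0, 0.79],[-3.2, 6.8, -0.0, 0.89],[-3.8, 7.3, -0.0, 0.99],[-4.6, 7.7, -0.0, 1.09],[-5.4, 8.0, -0.0, 1.19],[-6.2, 8.3, -0.0, 1.29],[-7.0, 8.5, -0.0, 1.39],[-7.8, 8.6, -0.0, 1.49],[-8.7, 8.6, -0.0, 1.59],
```

View pics/s1.png

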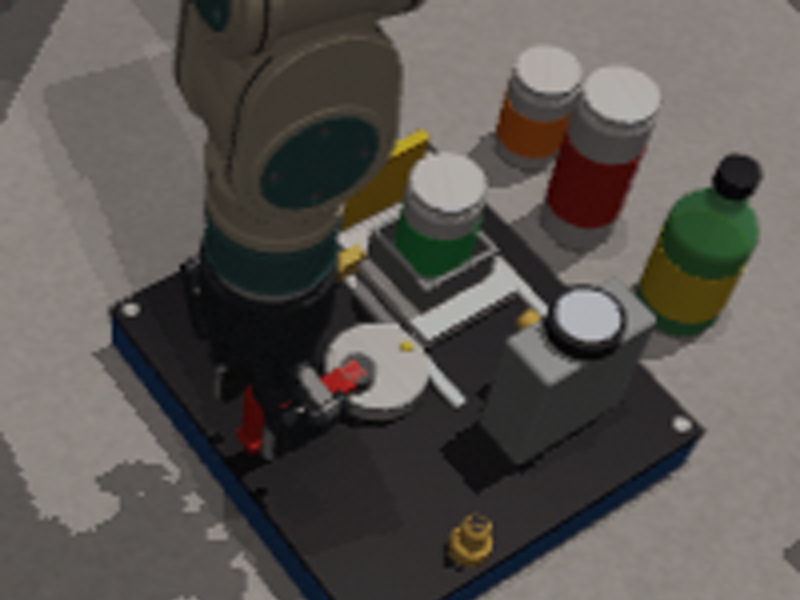

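The fingers straddle the red peg, which shows at (252,415) in the crop, and nothing else is in contact. Now the arc. I overrun by about 0.14 rad to take up the play in the gap.

Emit:
move_arm --pt "0 0.9 0 0.09" --pt "-0.1 1.8 0 0.19" --pt "-0.3 2.6 0 0.29" --pt "-0.6 3.4 0 0.39" --pt "-1.0 4.2 0 0.49" --pt "-1.4 4.9 0 0.59" --pt "-1.9 5.6 0 0.69" --pt "-2.5 6.2 0 0.79" --pt "-3.2 6.8 0 0.89" --pt "-3.8 7.3 0 0.99" --pt "-4.6 7.7 0 1.09" --pt "-5.4 8.0 0 1.19" --pt "-6.2 8.3 0 1.29" --pt "-7.0 8.5 0 1.39" --pt "-7.8 8.6 0 1.49" --pt "-8.7 8.6 0 1.59" --pt "-9.2 8.6 0 1.65" --pt "-9.2 8.6 0 1.65"

```text
clock: 4.75
eef_pos: [0.5047, 0.0339, 0.0905]
tcp_rot: [-0.0, 0.024, 1.0, -0.002]
force: [-2.7, -2.8, 0.9]
grip_width: 0.0421
```

```bash
python3 - <<'E'
from h import *
f=grab("scene"); cv2.imwrite("pics/s2.png",cv2.resize(f["image"][90:260,210:410,::-1],None,fx=4,fy=4,interpolation=2)[:600,:800])
s,Rm=tool(); print(s["clock"],s["eef_pos"],s["force"].round(1),s["joint_pos"].round(2))
W=pts(f);im=f["image"];hsv=cv2.cvtColor(im,cv2.COLOR_RGB2HSV).astype(int);H,S,V=[hsv[...,i] for i in range(3)]
red=((H<6)|(H>174))&(S>170)&(V>50)&(W[...,2]>.065)&(abs(W[...,1]-.03)<.06)&(W[...,0]<.7); print(red.sum(),W[red].round(3)[::8].tolist())
E
```

```text
4.8 [0.50474935 0.03388405 0.09046926] [-3.3 -3.7  1.8] [-0.06  0.19 -0.46  0.92 -0.   -0.01]
207 [[0.505, 0.027, 0.125], [0.51, 0.02, 0.123], [0.512, 0.02, 0.112], [0.514, 0.02, 0.101], [0.513, 0.021, 0.087], [0.512, 0.026, 0.076], [0.515, 0.024, 0.077], [0.519, 0.024, 0.078], [0.52, 0.02, 0.077], [0.521, 0.017, 0.076], [0.519, 0.015, 0.07], [0.534, 0.034, 0.074], [0.537, 0.028, 0.078], [0.539, 0.026, 0.077], [0.542, 0.025, 0.077], [0.547, 0.024, 0.078], [0.546, 0.019, 0.077], [0.544, 0.017, 0.072], [0.56, 0.031, 0.08], [0.562, 0.033, 0.077], [0.562, 0.03, 0.074], [0.565, 0.024, 0.078], [0.564, 0.022, 0.073], [0.576, 0.039, 0.076], [0.578, 0.034, 0.077], [0.581, 0.032, 0.077]]
```

View pics/s2.png

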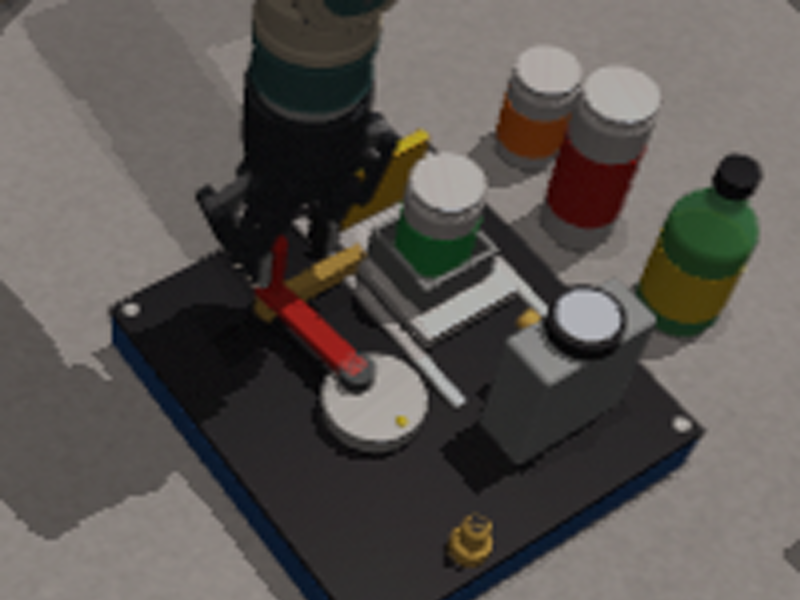

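The red handle now points back nearly along the line, with the peg at (275,260) in the crop and the cam at about 0.1 rad. The canister and slide are unmoved. I nudge it a little further, back off and rise.

Emit:
move_arm --pt "0 0.3 0 0" --pt "0 0.7 0 0" --pt "0 0.7 0 0" --pt "0 0.7 0 0" --pt "0 0 0 0" --pt "0 -0.5 0 0" --pt "0 -0.5 -3 0" --pt "0 -0.5 -7 0" --pt "0 -0.5 -11 0" --pt "0 -0.5 -14 0" --pt "11 -0.5 -14 0" --pt "11 -0.5 -14 0" --pt "11 -0.5 -14 0" --pt "11 -0.5 -14 0"

```text
clock: 6.2
eef_pos: [0.3937, 0.0353, 0.2297]
tcp_rot: [0.001, 0.023, 1.0, 0.0]
force: [-0.6, -0.0, 0.0]
grip_width: 0.0418
```

```bash
python3 - <<'E'
from h import *
f=grab("scene"); g=grab("top"); a=cv2.resize(f["image"][90:260,210:410,::-1],(400,340)); b=cv2.resize(g["image"][130:250,130:260,::-1],(368,340)); cv2.imwrite("pics/s3.png",np.hstack([a,b]))
s,Rm=tool(); print(s["clock"],s["eef_pos"],s["force"].round(1),s["joint_pos"].round(2))
for f in(f,g):
    W=pts(f);im=f["image"];hsv=cv2.cvtColor(im,cv2.COLOR_RGB2HSV).astype(int);H,S,V=[hsv[...,i] for i in range(3)]
    red=((H<6)|(H>174))&(S>170)&(V>50)&(abs(W[...,1]-.03)<.06)&(W[...,0]<.7); 
    m=red&(W[...,2]>.115)&(W[...,2]<.13); b=red&(abs(W[...,2]-.077)<.004); print(np.median(W[m],0),cv2.fitLine(W[b][:,:2].astype(np.float32),2,0,.01,.01).ravel())
    y=(H>18)&(H<34)&(S>130)&(W[...,2]>.1)&(W[...,2]<.13)&(W[...,0]<.6)&(W[...,0]>.4); print("plate",np.median(W[y],0),W[y].min(0))
print(rel(Rm,s["eef_pos"],[.440,.131,.088],np.pi/2+YAW))
E
```

```text
6.3 [0.3964373  0.03502879 0.23007251] [-0.4  0.1 -0.2] [-0.07 -0.14 -0.48  1.23  0.   -0.03]
[0.50723708 0.02798569 0.12319461] [0.9972522  0.07408088 0.5428994  0.02895516]
plate [0.48282152 0.12873207 0.11524611] [0.47290822 0.09545747 0.10017   ]
[0.50473626 0.02748781 0.12459884] [0.9992511  0.03869359 0.5463245  0.02918597]
plate [0.47790809 0.1252375  0.11833214] [0.47407038 0.09420362 0.10677121]
[-3.9, 9.8, 14.2, -0.06]
```

View pics/s3.png

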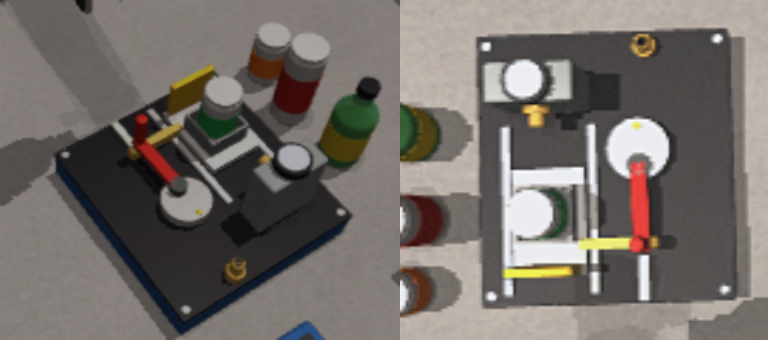

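The cam is at about 0.05 rad, with the handle over the white line. In the right-hand view the peg is at (637,244), and the slide is still back with its plate face at x ≈ 0.474. Next I close the fingers and descend behind the plate.

Emit:
move_arm --pt "-1 3 0 0" --pt "-2 7 0 -0.06" --pt "-3.9 9.8 0 -0.06" --pt "-3.9 9.8 0 -0.06" --pt "-3.9 9.8 0 -0.06" --pt "-3.9 9.8 4 -0.06" --pt "-3.9 9.8 8 -0.06" --pt "-3.9 9.8 11 -0.06" --pt "-3.9 9.8 13 -0.06" --pt "-3.9 9.8 13.9 -0.06" --pt "-3.9 9.8 13.9 -0.06" --pt "-3.9 9.8 13.9 -0.06" --gripper 255

```text
clock: 7.5
eef_pos: [0.4393, 0.1311, 0.0912]
tcp_rot: [0.001, -0.007, 1.0, 0.0]
force: [-0.0, 0.1, -0.1]
grip_width: -0.0001
```

```bash
python3 - <<'E'
from h import *
f=grab("scene"); cv2.imwrite("pics/s4.png",cv2.resize(f["image"][70:240,210:410,::-1],None,fx=4,fy=4,interpolation=2)[:600,:800])
s,Rm=tool(); print(s["clock"],s["eef_pos"],s["force"].round(1),s["grip_width"]); print(Rm.round(3))
E
```

```text
7.55 [0.43976085 0.13124213 0.09163314] [-0.9 -0.2  0.8] -0.00012590627952167912
[[-1.    -0.014  0.003]
 [-0.014  1.     0.   ]
 [-0.003  0.    -1.   ]]
```

View pics/s4.png

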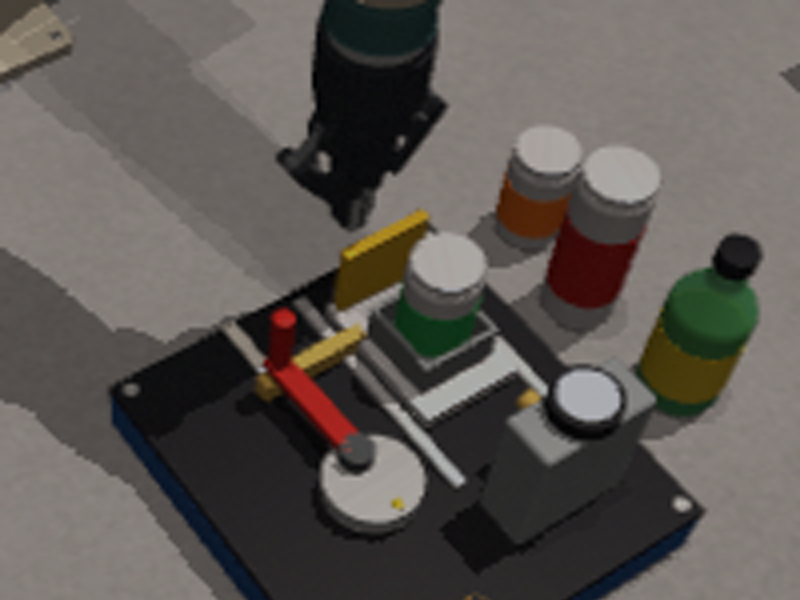

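The fingers hang behind the yellow plate, with the tips at (350,222) in the crop, clear of the canister. Now a slow push.

Emit:
move_arm --pt "-0.5 0 0 0" --pt "-1 0 0 0" --pt "-1.5 0 0 0" --pt "-1.9 0 0 0" --pt "-2.2 0 0 0" --pt "-2.5 0 0 0" --pt "-2.8 0 0 0" --pt "-3.2 0 0 0" --pt "-3.6 0 0 0" --pt "-4 0 0 0" --pt "-4.4 0 0 0" --pt "-4.8 0 0 0" --pt "-5.2 0 0 0" --pt "-5.6 0 0 0" --pt "-6 0 0 0" --pt "-6.4 0 0 0" --pt "-6.8 0 0 0" --pt "-7.1 0 0 0" --pt "-7.4 0 0 0" --pt "-7.6 0 0 0"

```text
clock: 9.55
eef_pos: [0.5146, 0.1324, 0.0903]
tcp_rot: [0.0, -0.007, 1.0, -0.0]
force: [-3.2, 1.1, -3.0]
grip_width: -0.0001
```

```bash
cat > chk.py <<'E'
from h import *
import sys
f=grab("scene"); cv2.imwrite(sys.argv[1],cv2.resize(f["image"][70:240,210:410,::-1],None,fx=4,fy=4,interpolation=2)[:600,:800])
s,Rm=tool(); print(s["clock"],s["eef_pos"],s["force"].round(1))
for f in(f,grab("top")):
    W=pts(f);im=f["image"];hsv=cv2.cvtColor(im,cv2.COLOR_RGB2HSV).astype(int);H,S,V=[hsv[...,i] for i in range(3)]
    y=(H>18)&(H<34)&(S>130)&(W[...,2]>.1)&(W[...,2]<.125)&(W[...,0]<.61)&(W[...,0]>.4); print("plate",np.median(W[y],0),W[y].min(0))
    red=((H<6)|(H>174))&(S>170)&(abs(W[...,1]-.03)<.06)&(W[...,0]<.7)&(W[...,2]>.115)&(W[...,2]<.13); print("peg",np.median(W[red],0))
    c=(S<40)&(V>140)&(abs(W[...,2]-.15)<.006)&(W[...,0]>.48)&(W[...,0]<.64)&(abs(W[...,1]-.131)<.05); print("can",np.median(W[c],0))
E
python3 chk.py pics/s5.png
```

```text
9.6 [0.51508585 0.13244866 0.0904087 ] [-2.6 -0.5 -2. ]
plate [0.5349743  0.12763583 0.11568733] [0.52176328 0.09616939 0.100012  ]
peg [0.50825556 0.02732998 0.123211  ]
can [0.59149663 0.13241158 0.14930001]
plate [0.53224486 0.10688584 0.11754295] [0.52909387 0.09493988 0.1001087 ]
peg [0.5047869  0.02748856 0.1243572 ]
can [0.5915992  0.13044475 0.14977122]
```

View pics/s5.png

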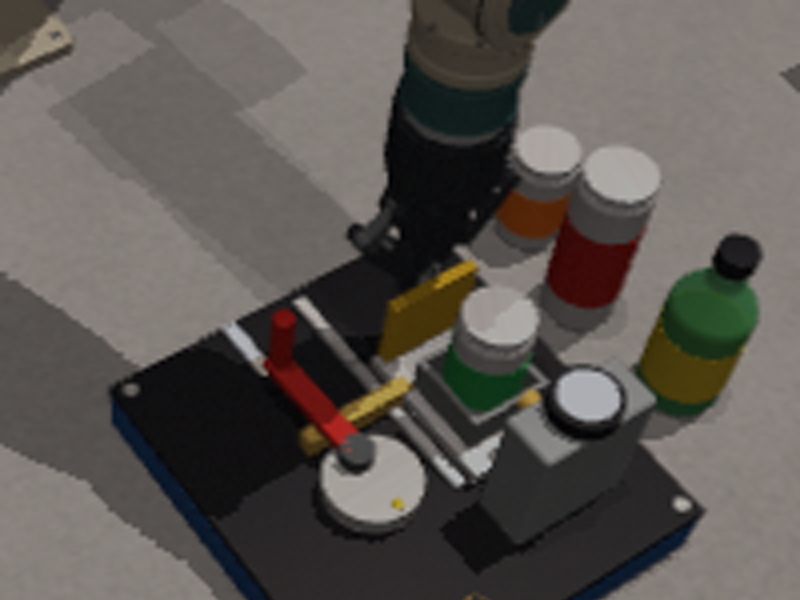

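The slide has moved about 53 mm with the canister upright, and the fingers press the plate at (425,270) in the crop. I finish in small steps while watching the force.

Emit:
move_arm --pt "-0.2 0 0 0" --pt "-0.4 0 0 0" --pt "-0.5 0 0 0" --pt "-0.6 0 0 0" --pt "-0.7 0 0 0" --pt "-0.7 0 0 0"

```text
clock: 10.25
eef_pos: [0.5218, 0.1326, 0.0905]
tcp_rot: [0.0, -0.007, 1.0, 0.0]
force: [-2.2, 0.2, -0.2]
grip_width: -0.0001
```

Emit:
move_arm --pt "-0.1 0 0 0" --pt "-0.2 0 0 0" --pt "-0.3 0 0 0" --pt "-0.3 0 0 0"

```text
clock: 10.65
eef_pos: [0.5223, 0.1325, 0.0905]
tcp_rot: [-0.002, -0.007, 1.0, -0.0]
force: [-7.4, -0.9, 6.6]
grip_width: 0.0001
```

The TCP has stalled at 0.522 and the force is rising, which suggests the stop. One firmer nudge to confirm, then back off and rise.

Emit:
move_arm --pt "-0.15 0 0 0" --pt "-0.3 0 0 0" --pt "-0.3 0 0 0" --pt "-0.3 0 0 0"

```text
clock: 11.05
eef_pos: [0.5223, 0.1325, 0.0905]
tcp_rot: [-0.005, -0.007, 1.0, -0.0]
force: [-15.4, -0.3, 12.9]
grip_width: -0.0004
```

Emit:
move_arm --pt "0.3 0 0 0" --pt "0.8 0 0 0" --pt "2 0 0 0" --pt "5 0 0 0" --pt "9 0 0 0" --pt "9 0 -4 0" --pt "9 0 -8 0" --pt "12 0 -12 0" --pt "12 0 -12 0" --pt "12 0 -12 0"

```text
clock: 12.05
eef_pos: [0.4084, 0.1312, 0.2118]
tcp_rot: [0.003, -0.007, 1.0, 0.0]
force: [0.2, 0.1, 0.4]
grip_width: -0.0001
```

```bash
python3 chk.py pics/s6.png
```

```text
12.1 [0.40767765 0.13099201 0.21043737] [0.1 0.4 0.1]
plate [0.54276269 0.12763683 0.11558776] [0.534209   0.09612635 0.10005077]
peg [0.50738648 0.0278863  0.12212463]
can [0.5994372  0.13205512 0.14939096]
plate [0.53851617 0.12946382 0.11835359] [0.53494679 0.09495613 0.1019912 ]
peg [0.50465338 0.0273147  0.1246024 ]
can [0.59781342 0.13032064 0.14953008]
```

View pics/s6.png

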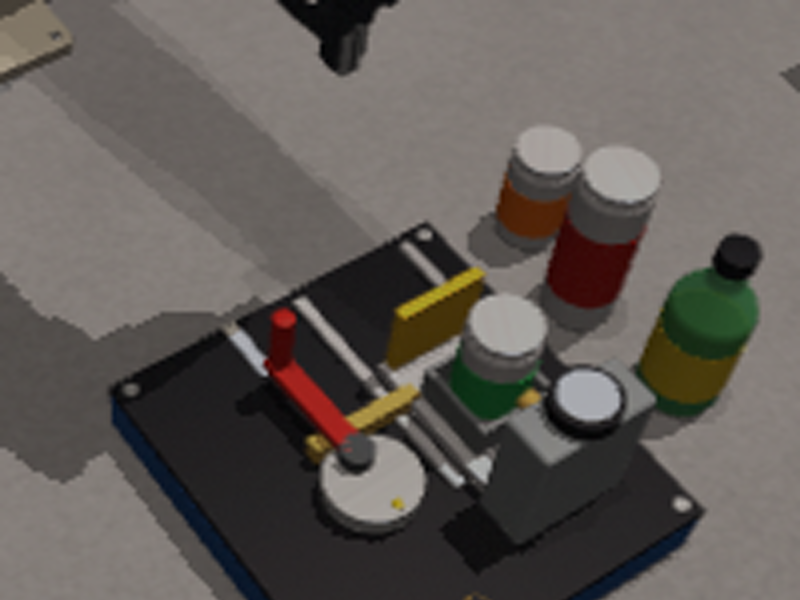

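The slide is home: the plate moved 60 mm by depth (0.474 to 0.534) and the push ended on a hard stop. The canister is upright, the handle is on the line, and the arm is clear.

```bash
python3 -c "
from bench import env
print(env.hand_in())"
```

```text
the job is handed in; nothing more can be done
None
```

The cam is at its low point and the slide is fully home. I handed the job in at about 12 s of the 54 s allowed; it reported no verdict.

- **Cam:** I straddled the red peg with half-open fingers and led it clockwise from about 1.6 rad. Before I pushed the slide, both cameras put it at about 0.05 rad, with the handle over the white line. The peg had not shifted by the last look.
- **Slide:** I pushed the yellow plate forward with the closed fingertips. The tool stalled at x = 0.522 m while the push force rose to 15 N. The plate's rear face had moved from about x = 0.474 to 0.534 m, which is the full 60 mm.
- **Canister:** It moved with the slide, and the last picture shows it upright with its top at z ≈ 0.150 m. I never saw the arm near it.
- **Clearance:** The arm ended well clear of everything, with no force on the tool.
- **Bystanders:** The three containers on the left look unmoved in the last picture. I did not measure them, and I did not re-check the wrench, screwdriver, dish or coupler at the end, though the arm never went near them.

None of the checks failed, and the two cameras agreed to about 2–4 mm.

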